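# Put the mixed-up microscope objectives back in their colour-coded docks

## Task

The three microscope objectives are standing in each other's docks: first park one of them, upright and let go, on the empty black pad, then move them round until each stands upright, let go, down in the recess of the dock of its own colour. Keep the objectives upright, set them down gently without dropping them, and leave the oil bottle, the culture dish and the chamber slide where they are.

Things in the scene. Friction and masses are not known exactly. Their poses are not given: they have to be found in the camera images.
- objective_red: microscope objective standing nose up: silver cylinder 34 mm in diameter and 40 mm high with a red band, then a red cone narrowing to a 22 mm steel nose with a dark lens; 60 mm tall, about 0.18 kg. Grip it across the cylinder. Origin: centre of its underside; z up along its axis. At the start it stands in a dock of another colour.
- objective_yellow: microscope objective standing nose up: silver cylinder 34 mm in diameter and 40 mm high with a yellow band, then a yellow cone narrowing to a 22 mm steel nose with a dark lens; 60 mm tall, about 0.18 kg. Grip it across the cylinder. Origin: centre of its underside; z up along its axis. At the start it stands in a dock of another colour.
- objective_blue: microscope objective standing nose up: silver cylinder 34 mm in diameter and 40 mm high with a blue band, then a blue cone narrowing to a 22 mm steel nose with a dark lens; 60 mm tall, about 0.18 kg. Grip it across the cylinder. Origin: centre of its underside; z up along its axis. At the start it stands in a dock of another colour.
- dock_red: red round dock fixed to the bench: a shallow cup 72 mm across and 9 mm high, with a red rim 10 mm wide round a black recess of 52 mm diameter whose floor is 3 mm above the bench. Home of the objective of the same colour. Origin: centre of its underside, on the bench; z up.
- dock_yellow: yellow round dock fixed to the bench: a shallow cup 72 mm across and 9 mm high, with a yellow rim 10 mm wide round a black recess of 52 mm diameter whose floor is 3 mm above the bench. Home of the objective of the same colour. Origin: centre of its underside, on the bench; z up.
- dock_blue: blue round dock fixed to the bench: a shallow cup 72 mm across and 9 mm high, with a blue rim 10 mm wide round a black recess of 52 mm diameter whose floor is 3 mm above the bench. Home of the objective of the same colour. Origin: centre of its underside, on the bench; z up.
- pad: free spot: black square rubber pad fixed to the bench, 90 x 90 mm, flat top 4 mm above the bench, empty at the start. Origin: centre of its underside, on the bench; z up, x and y along its edges.
- oil_bottle: bystander: small amber bottle with a black cap, standing, 34 mm diameter, 72 mm tall. Origin: centre of its underside.
- dish: bystander: closed clear culture dish with orange contents, 55 mm diameter, 12 mm high. Origin: centre of its underside.
- chamber_slide: bystander: eight-well chamber slide, glass plate 26 x 75 mm (long side along its y) with pale blue wells, 11 mm high. Origin: centre of its underside.

How it is judged:
By the outcome, as a careful person would: the job done as asked, in the order asked, and still so for the second after the job is handed in, with the robot touching nothing.
It also fails if it takes over 96 s, if anything falls off the work surface, if the arm or the gripper's body presses on something with over 40 N, if the wrist force passes 120 N, or if a joint passes its speed limit or range.

## Robot

A 6-joint arm with a two-finger parallel gripper is mounted at the origin on the work surface. World frame = base frame: x ahead of the robot, y to its left, z up, the work surface at z = 0. Lengths are in m, angles in rad, forces in N, time in s.
With the tool pointing down it reaches from about 0.3 to 0.825 m from the base axis. Payload 5.4 kg.
Tool frame: the origin (TCP) lies at the very end of the fingers, on their centre line; the grasp point (between the pads) lies 19 mm behind it; z points along the fingers, y is the line along which they close (so a half turn about z gives the same grasp; the last joint's range is limited). The gripper opens to 92 mm and grips with 3 to 60 N. Pads are 20 mm wide; open, the fingers measure 128 mm over their backs; the gripper's body (75 mm by 189 mm) begins 69 mm behind the grasp point.
Start: joints at [-1.428, 0.158, 1.597, -0, 1.386, -0.21], TCP at [0.199, -0.54, 0.215] pointing down, gripper open.
Joint ranges: [-2.91, 2.91], [-0.94, 2.29], [0.18, 2.7], [-1.29, 4.43], [0.17, 2.64], [-3, 3]. Speed limits (rad/s): [2.57, 2.57, 3.14, 3.14, 3.14, 3.14].

## Interface

Orientations are given as a rotation vector (axis times angle).
In Python, from cell import ctrl gives the robot as it stands.
- The arm moves only by the tool jog_arm, never from a script. Its argument "motion" is one flat list of numbers, 7 for each row, row after row: the turn, a rotation vector about the tool's x, y, z in a scale on which 1.0 is 90 degrees, then the shift along the tool's x, y, z in fractions of the full range, 1 being 0.6 m, then the finger opening in cm, from 0 to 9.19. A call has 1 to 10 rows; each row is the pose to reach, as a shift and turn from the pose commanded when the call began, along the tool's axes at that moment; what a row does not reach only later rows make up. A row lasts 1/12 s, in which the tool goes at most 41.7 mm and 7.16 degrees, less where a joint would pass 70% of its speed; a pose out of reach is approached as far as the arm can. Shift and turn numbers lie between -1 and 1, and a call with a number outside is refused. A call with a gripper value outside its range is refused whole. The fingers move at their own pace and stop on an object; "squeeze" is the grip in N (left out, the last holds). Time passes only in rows, so rows that repeat a pose let the fingers close. It gives the time, the measured TCP pose, the force, the opening and the grip force at its end, in the units of the state.
- ctrl.observe(): the state, without advancing time (a new reading comes with each control period).
- ctrl.read_camera(name): name is "scene" or "top" or "wrist"; returns the picture (420x560x3 uint8, red, green, blue); there is no depth.
- ctrl.camera_info(name): a dict with "fx", "fy", "cx", "cy" (pixels), "R" (3x3) and "t" (3): a world point X has camera coordinates R X + t; the wrist camera has in their place "T_tool_cam" (4x4, takes a point from camera to tool coordinates, whose origin is the TCP and whose axes are the flange's). Camera axes: x right, y down, z forward; pixel columns grow to the right and rows downward; lengths in m; the calibration is good to about 2 mm. A picture is of the moment at which its call begins: read the wrist's pose just before it. camera_info takes no time and is no camera call.
- ctrl.finish_job(): hands the job in; it is judged then, once.
The state is a dict: "t": time; "q": joint angles; "dq": joint speeds; "joint_efforts": joint torques, N m; "ee_pos": TCP position; "ee_rot": TCP orientation; "ft_force": force on the tool from outside, world axes, zero at the start; "torque": the same for the moment, N m; "width": finger opening in m; "finger_force": force on a finger pad.
Only numpy, scipy, OpenCV 4.12 (cv2) and the standard library are available. Lean on these libraries where they do the work, as an engineer would, in place of code of your own. Each camera call takes 0.05 s, during which the arm holds its last target. There are 200 camera calls.

## Working session

There is one attempt and no reset: what is moved stays moved. The work goes in short steps, Python scripts to look and compute and a tool call to move; the robot and the scene stay as the last step left them, time stands still between calls to the robot, and variables do not carry over. Pictures are saved under pics/ and viewed, at most 14 in all, crops included, and the job is handed in when it is done.

Besides the shell and the picture viewer there is one more tool, called after "Call:" by a JSON object that holds its "api" and its "payload", one argument or row to a line. jog_arm: Moves the arm, as the interface text tells. Its arguments: {"type":"object","properties":{"motion":{"type":"array"},"squeeze":{"type":"number"}},"required":["motion"]}

```bash
mkdir -p pics; ls; python3 - <<'E'
from cell import ctrl
import cv2
s=ctrl.observe();print({k:s[k] for k in('t','ee_pos','ee_rot','width','ft_force')})
for n in('top','scene'):
    cv2.imwrite(f'pics/{n}0.png',ctrl.read_camera(n)[:,:,::-1]);print(ctrl.camera_info(n))
E
```

```text
pics
{'t': 0.0, 'ee_pos': array([ 0.19861044, -0.53895524,  0.21363708]), 'ee_rot': array([-3.09100339e+00, -5.51057911e-01, -1.39013802e-04]), 'width': 0.09199167526005422, 'ft_force': array([ 0.28168877, -0.18065987,  0.69987308])}
{'fx': 379.97711845923214, 'fy': 379.97711845923214, 'cx': 277.02832325057767, 'cy': 208.94214006659195, 'R': array([[ 0.00260674, -0.99958399,  0.02872373],
       [-0.99794939, -0.00443736, -0.063854  ],
       [ 0.06395489, -0.02849838, -0.9975458 ]]), 't': array([0.00509788, 0.52901076, 0.78919783])}
{'fx': 501.7020547242278, 'fy': 501.7020547242278, 'cx': 278.12873646890785, 'cy': 208.1702755693748, 'R': array([[-0.41195705,  0.91108829,  0.01447451],
       [ 0.54585806,  0.25947185, -0.79668898],
       [-0.72960974, -0.32030061, -0.60421615]]), 't': array([ 0.2159815 , -0.25588871,  1.49595819])}
```

View pics/top0.png

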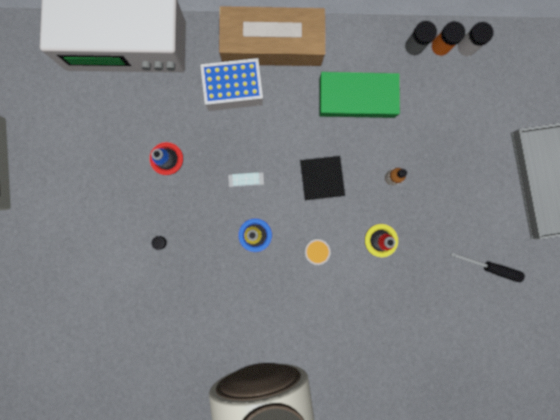

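View pics/scene0.png

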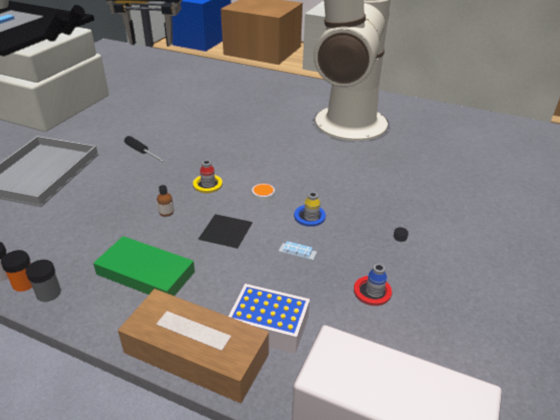

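Top view: red dock (166,159) holds blue, blue dock (255,236) holds yellow, and yellow dock (381,241) holds red. The pad is at (322,178), bottle at (397,176), dish at (318,252) and slide at (246,180). The scene view agrees, with all three objectives upright. Next I'll measure them.

```bash
cat > h.py <<'E'
from cell import ctrl
import cv2, numpy as np
from scipy.spatial.transform import Rotation as Ro
def px2w(cam,u,v,z):
    c=ctrl.camera_info(cam);R,t=np.array(c['R']),np.array(c['t'])
    d=R.T@[(u-c['cx'])/c['fx'],(v-c['cy'])/c['fy'],1];o=-R.T@t
    return (o+d*(z-o[2])/d[2])
def mask(im,name):
    h,s,v=cv2.split(cv2.cvtColor(im,cv2.COLOR_RGB2HSV))
    ok=(s>140)&(v>60)
    return ok&{'red':(h<6)|(h>172),'yellow':(h>20)&(h<35),'blue':(h>100)&(h<125)}[name]
def go(target):  # tool-frame shift in cm from the measured pose
    s=ctrl.observe();return Ro.from_rotvec(s['ee_rot']).inv().apply(np.array(target)-s['ee_pos'])*100
E
python3 - <<'E'
from h import *
im=cv2.imread('pics/top0.png')[:,:,::-1].copy(); sc=cv2.imread('pics/scene0.png')[:,:,::-1].copy()
ap={'red':(166,159),'blue':(255,236),'yellow':(381,241)}
ob={'blue':'red','yellow':'blue','red':'yellow'}
scp={'red':(207,170),'yellow':(313,202),'blue':(377,276)}
yy,xx=np.mgrid[:420,:560]
for n,(u,v) in ap.items():
    m=mask(im,n)&(np.hypot(xx-u,yy-v)<22)
    p=np.argwhere(m)[:,::-1].astype(np.float32)
    (a,b),r=cv2.minEnclosingCircle(p); print('dock',n,m.sum(),a,b,r,px2w('top',a,b,.009))
for n,d in ob.items():
    u,v=ap[d]
    m=mask(im,n)&(np.hypot(xx-u,yy-v)<15); q=np.argwhere(m)[:,::-1].mean(0)
    u,v=scp[n]; m2=mask(sc,n)&(abs(xx-u)<12)&(abs(yy-v)<15);q2=np.argwhere(m2)[:,::-1].mean(0)
    print('obj',n,m.sum(),q,px2w('top',*q,.048),m2.sum(),q2,px2w('scene',*q2,.048))
g=im.max(2)<60
m=g&(abs(xx-322)<28)&(abs(yy-178)<28);q=np.argwhere(m)[:,::-1].astype(np.float32)
r=cv2.minAreaRect(q);print('pad',m.sum(),r,px2w('top',*r[0],.004))
for n,(u,v,z) in dict(bottle=(397,176,.04),dish=(318,252,.01),slide=(246,180,.01)).items(): print(n,px2w('top',u,v,z))
s=ctrl.observe();print(Ro.from_rotvec(s['ee_rot']).as_matrix().round(3))
crop=np.hstack([cv2.resize(im[v-25:v+25,u-25:u+25],(260,260),interpolation=cv2.INTER_CUBIC) for u,v in ap.values()])
cv2.imwrite('pics/crop0.png',crop[:,:,::-1])
E
```

```text
dock red 393 166.0142822265625 158.49429321289062 16.363256454467773 [0.6367209  0.24492485 0.009     ]
dock blue 423 254.61331176757812 234.6690673828125 16.30419921875 [0.47439242 0.05433952 0.009     ]
dock yellow 365 380.7108459472656 240.17311096191406 15.953644752502441 [ 0.46327614 -0.21618652  0.009     ]
obj blue 86 [162.80232558 157.8372093 ] [0.63036952 0.24112271 0.048     ] 118 [377.04237288 276.70338983] [0.64740441 0.25262696 0.048     ]
obj yellow 81 [254.30864198 235.07407407] [0.47371833 0.05377863 0.048     ] 98 [312.07142857 202.98979592] [0.48789773 0.06376801 0.048     ]
obj red 88 [382.32954545 241.11363636] [ 0.46204684 -0.20767176  0.048     ] 75 [206.73333333 169.96      ] [ 0.47265887 -0.2098688   0.048     ]
pad 1528 ((322.1277770996094, 177.56468200683594), (39.19877624511719, 39.19878005981445), 83.1572265625) [ 0.59860457 -0.0913138   0.004     ]
bottle [ 0.59763557 -0.24313018  0.04      ]
dish [ 0.43789515 -0.08079601  0.01      ]
slide [0.59133156 0.07350434 0.01      ]
[[ 0.938  0.346 -0.   ]
 [ 0.346 -0.938  0.002]
 [ 0.    -0.002 -1.   ]]
```

View pics/crop0.png

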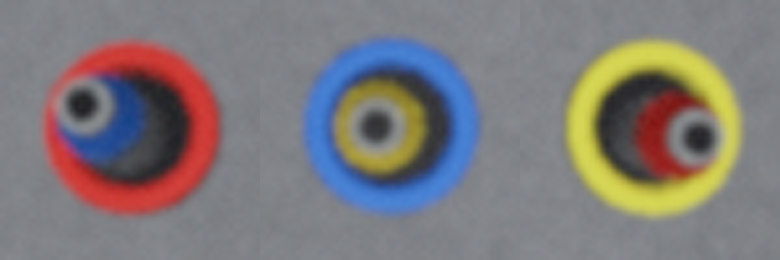

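The crops show the docks' full rims and each nose lens. The lenses sit at crop pixels (83,103) for blue, (376,126) for yellow and (699,138) for red.

```bash
python3 - <<'E'
from h import *
for n,u,v in(('blue',156.5,153.3),('yellow',251.8,234.7),('red',389.9,242.0)): print(n,px2w('top',u,v,.063))
print(go([.463,-.214,.15]))
s=ctrl.observe()
E
```

```text
blue [0.63646733 0.2497229  0.063     ]
yellow [0.4745198  0.05829897 0.063     ]
red [ 0.46060479 -0.21834347  0.063     ]
[ 36.04387513 -21.35428667   6.4192285 ]
```

The rows are not in the units I measure in: shifts go in shares of 0.6 m and turns go in shares of 90 degrees. I convert before sending: 29 cm is 0.4833, 3.5 cm is 0.0583.

Call:
{"api": "jog_arm", "payload": {
  "motion": [0,0,0,0.0333,-0.02,0.0083,9,0,0,0,0.0833,-0.05,0.0167,9,0,0,0,0.1333,-0.08,0.025,9,0,0,0,0.1833,-0.11,0.0333,9,0,0,0,0.2333,-0.14,0.0417,9,0,0,0,0.2833,-0.1683,0.05,9,0,0,0,0.3333,-0.1983,0.0583,9,0,0,0,0.3833,-0.2283,0.0667,9,0,0,0,0.4333,-0.2567,0.075,9,0,0,0,0.4833,-0.2867,0.0833,9]
}}

```text
t: 0.93
ee_pos: [0.412, -0.2763, 0.1641]
ee_rot: [-3.093, -0.551, 0.0]
ft_force: [1.0, -1.6, 0.8]
width: 0.09
finger_force: 0.0
```

In the tool's units: 6.9 cm is 0.115, 6 cm is 0.1.

Call:
{"api": "jog_arm", "payload": {
  "motion": [0,0,0,0.0417,-0.025,0.005,9,0,0,0,0.075,-0.045,0.01,9,0,0,0,0.1,-0.0617,0.0167,9,0,0,0,0.115,-0.07,0.0217,9,0,0,0,0.115,-0.07,0.0217,9,0,0,0,0.115,-0.07,0.0217,9]
}}

```text
t: 1.43
ee_pos: [0.4613, -0.2148, 0.1512]
ee_rot: [-3.092, -0.552, 0.002]
ft_force: [-0.3, 0.1, 0.1]
width: 0.0896
finger_force: 0.0
```

```bash
python3 - <<'E'
from h import *
s=ctrl.observe();cv2.imwrite('pics/w1.png',ctrl.read_camera('wrist')[:,:,::-1]);print(s['t'],s['ee_pos'],s['ee_rot']);print(ctrl.camera_info('wrist'));print(go([.461,-.2175,.015]))
E
```

```text
1.4333 [ 0.46125724 -0.21477444  0.15123376] [-3.09230577e+00 -5.52434680e-01  1.50857186e-03]
{'fx': 290.40231043598766, 'fy': 290.40231043598766, 'cx': 282.20120896248045, 'cy': 205.98227623207848, 'T_tool_cam': array([[ 7.42302877e-05, -9.61170996e-01, -2.75953457e-01,
         7.91818746e-02],
       [ 9.99999926e-01, -3.26532368e-05,  3.82729854e-04,
         1.20031647e-03],
       [-3.76879609e-04, -2.75953465e-01,  9.61170923e-01,
        -1.69736288e-01],
       [ 0.00000000e+00,  0.00000000e+00,  0.00000000e+00,
         1.00000000e+00]])}
[-0.08138708  0.1937041  13.65223663]
```

View pics/w1.png

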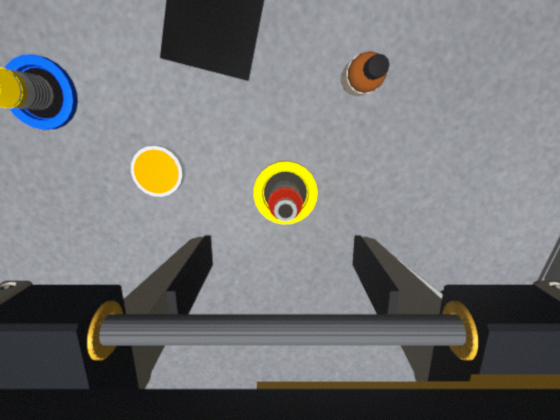

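Wrist view: the red lens is at (286,210), the yellow rim centre is at (285.5,193), and it sits centred between the fingers.

```bash
cat >> h.py <<'E'
def wpx(s,u,v,z):
    c=ctrl.camera_info('wrist');T=np.array(c['T_tool_cam']);R=Ro.from_rotvec(s['ee_rot']).as_matrix()
    o=R@T[:3,3]+s['ee_pos'];d=R@T[:3,:3]@[(u-c['cx'])/c['fx'],(v-c['cy'])/c['fy'],1]
    return o+d*(z-o[2])/d[2]
E
python3 - <<'E'
from h import *
s=ctrl.observe()
print(wpx(s,286,210,.063),wpx(s,285.5,193,.009))
im=cv2.imread('pics/w1.png')[:,:,::-1].copy()
m=mask(im,'yellow');m[:,:200]=0
p=np.argwhere(m)[:,::-1].astype(np.float32);(a,b),r=cv2.minEnclosingCircle(p);print(a,b,r,m.sum())
x,y,w,h=cv2.boundingRect(p);print(x,y,w,h,wpx(s,x+w/2,y+h/2,.009))
E
```

```text
[ 0.46387047 -0.21952647  0.063     ] [ 0.4669842  -0.21852772  0.009     ]
407.5 282.0 183.50828552246094 2074
253 161 307 228 [ 0.42230085 -0.39016159  0.009     ]
```

In the tool's units: 13.5 cm is 0.225, 13.4 cm is 0.2233.

Call:
{"api": "jog_arm", "payload": {
  "motion": [0,0,0,0,0.0067,0.025,9,0,0,0,0,0.0067,0.0667,9,0,0,0,0,0.0067,0.1083,9,0,0,0,0,0.0067,0.15,9,0,0,0,0,0.0067,0.1867,9,0,0,0,0,0.0067,0.2117,9,0,0,0,0,0.0067,0.2233,9,0,0,0,0,0.0067,0.225,9,0,0,0,0,0.0067,0.225,6,0,0,0,0,0.0067,0.225,4.5],
  "squeeze": 15
}}

```text
t: 2.32
ee_pos: [0.4637, -0.2196, 0.0179]
ee_rot: [3.091, 0.55, 0.002]
ft_force: [0.2, -0.0, 0.8]
width: 0.0785
finger_force: 0.0
```

Call:
{"api": "jog_arm", "payload": {
  "motion": [0,0,0,0,0,0,3.8,0,0,0,0,0,0,3.5,0,0,0,0,0,0,3.2,0,0,0,0,0,0,3,0,0,0,0,0,0,3,0,0,0,0,0,0,3,0,0,0,0,0,0,3],
  "squeeze": 15
}}

```text
t: 2.9
ee_pos: [0.4628, -0.2182, 0.0166]
ee_rot: [-3.092, -0.551, 0.0]
ft_force: [0.8, -0.2, 1.5]
width: 0.0327
finger_force: 15.0
```

In the tool's units: -5 cm is -0.0833, -4.7 cm is -0.0783.

Call:
{"api": "jog_arm", "payload": {
  "motion": [0,0,0,0,0,-0.005,3,0,0,0,0,0,-0.0167,3,0,0,0,0,0,-0.0333,3,0,0,0,0,0,-0.05,3,0,0,0,0,0,-0.0667,3,0,0,0,0,0,-0.0783,3,0,0,0,0,0,-0.0833,3,0,0,0,0,0,-0.0833,3],
  "squeeze": 25
}}

```text
t: 3.57
ee_pos: [0.4637, -0.219, 0.0679]
ee_rot: [3.091, 0.551, 0.002]
ft_force: [-0.0, 0.3, -2.4]
width: 0.0323
finger_force: 25.0
```

In the tool's units: 17.2 cm is 0.2867, 17 cm is 0.2833.

Call:
{"api": "jog_arm", "payload": {
  "motion": [0,0,0,0.01,-0.0033,0,3,0,0,0,0.0333,-0.0133,0,3,0,0,0,0.07,-0.0283,0,3,0,0,0,0.1133,-0.0467,0,3,0,0,0,0.1567,-0.065,0,3,0,0,0,0.2,-0.0833,0,3,0,0,0,0.24,-0.1,0,3,0,0,0,0.27,-0.1117,0,3,0,0,0,0.2833,-0.1183,0,3,0,0,0,0.2867,-0.12,0,3]
}}

```text
t: 4.4
ee_pos: [0.5999, -0.0899, 0.0657]
ee_rot: [-3.092, -0.554, 0.002]
ft_force: [-0.1, -0.7, -2.1]
width: 0.0325
finger_force: 25.0
```

```bash
python3 - <<'E'
from h import *
s=ctrl.observe();cv2.imwrite('pics/w2.png',ctrl.read_camera('wrist')[:,:,::-1]);print(s['t'],s['ee_pos'],s['ee_rot'],s['ft_force'],s['width'],s['finger_force']);print(go([.60,-.091,.0185]))
E
```

```text
4.4 [ 0.59985256 -0.08993593  0.06572658] [-3.09154484e+00 -5.54122455e-01  1.53841502e-03] [-0.14040225 -0.65109324 -2.0938321 ] 0.03254583073920485 24.999689580872655
[0.04542874 0.06180413 4.73614193]
```

View pics/w2.png

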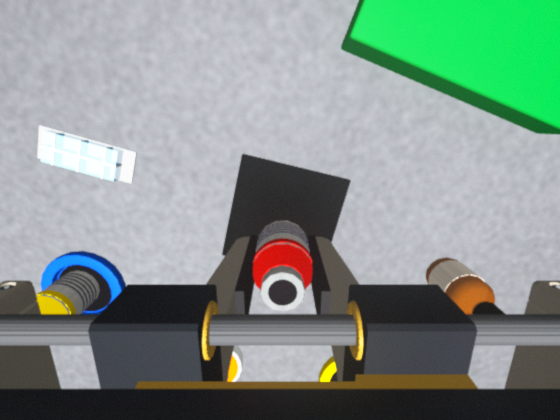

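In the tool's units: 4.8 cm is 0.08, 4.7 cm is 0.0783.

Call:
{"api": "jog_arm", "payload": {
  "motion": [0,0,0,0,0,0.0083,3,0,0,0,0,0,0.0233,3,0,0,0,0,0,0.04,3,0,0,0,0,0,0.055,3,0,0,0,0,0,0.0667,3,0,0,0,0,0,0.0733,3,0,0,0,0,0,0.0767,3,0,0,0,0,0,0.0783,3,0,0,0,0,0,0.08,3,0,0,0,0,0,0.08,3]
}}

```text
t: 5.28
ee_pos: [0.5998, -0.0916, 0.0189]
ee_rot: [3.093, 0.551, 0.001]
ft_force: [-0.2, 0.7, -2.1]
width: 0.0322
finger_force: 25.0
```

In the tool's units: 0.1 cm is 0.0017, 0.05 cm is 0.0008.

Call:
{"api": "jog_arm", "payload": {
  "motion": [0,0,0,0,0,0.0008,3,0,0,0,0,0,0.0017,3,0,0,0,0,0,0.0017,3]
}}

```text
t: 5.53
ee_pos: [0.5997, -0.0915, 0.0178]
ee_rot: [3.093, 0.551, 0.001]
ft_force: [0.1, -0.2, -1.7]
width: 0.0325
finger_force: 25.0
```

In the tool's units: 0.05 cm is 0.0008.

Call:
{"api": "jog_arm", "payload": {
  "motion": [0,0,0,0,0,0.0008,3,0,0,0,0,0,0.0008,3,0,0,0,0,0,0.0008,3]
}}

```text
t: 5.78
ee_pos: [0.5997, -0.0915, 0.0176]
ee_rot: [3.093, 0.551, 0.001]
ft_force: [-0.9, 0.8, 1.5]
width: 0.0326
finger_force: 25.0
```

Call:
{"api": "jog_arm", "payload": {
  "motion": [0,0,0,0,0,0,3.5,0,0,0,0,0,0,4,0,0,0,0,0,0,5,0,0,0,0,0,0,6,0,0,0,0,0,0,7,0,0,0,0,0,0,8,0,0,0,0,0,0,9,0,0,0,0,0,0,9]
}}

```text
t: 6.45
ee_pos: [0.5995, -0.0915, 0.0171]
ee_rot: [3.093, 0.551, -0.0]
ft_force: [0.1, 0.5, -0.7]
width: 0.078
finger_force: 0.0
```

In the tool's units: -13 cm is -0.2167, -11.5 cm is -0.1917.

Call:
{"api": "jog_arm", "payload": {
  "motion": [0,0,0,0,0,-0.0083,9,0,0,0,0,0,-0.025,9,0,0,0,0,0,-0.0583,9,0,0,0,0,0,-0.1,9,0,0,0,0,0,-0.15,9,0,0,0,0,0,-0.1917,9,0,0,0,0,0,-0.2167,9,0,0,0,0,0,-0.2167,9]
}}

```text
t: 7.12
ee_pos: [0.6025, -0.0925, 0.153]
ee_rot: [3.088, 0.551, 0.013]
ft_force: [-0.1, 0.4, 0.1]
width: 0.0901
finger_force: 0.0
```

```bash
python3 - <<'E'
from h import *
s=ctrl.observe();cv2.imwrite('pics/w3.png',ctrl.read_camera('wrist')[:,:,::-1]);print(s['t'],s['ee_pos'],s['ft_force'],s['width']);print(go([.476,.057,.147]))
E
```

```text
7.1167 [ 0.60253217 -0.09247917  0.15300815] [-0.11999532  0.40601966  0.13357143] 0.09009630419346461
[ -6.59734647 -18.31204914   0.22000894]
```

View pics/w3.png

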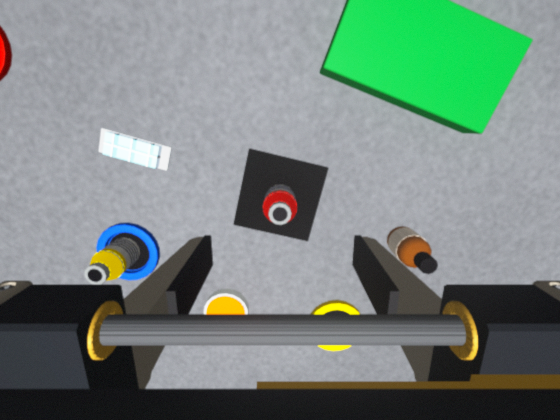

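Red stands upright on the pad (lens at (280,212)) and has been let go. Next is yellow.

In the tool's units: -18.2 cm is -0.3033, -6.5 cm is -0.1083.

Call:
{"api": "jog_arm", "payload": {
  "motion": [0,0,0,-0.005,-0.0133,0,9,0,0,0,-0.015,-0.0433,0,9,0,0,0,-0.0317,-0.0867,0,9,0,0,0,-0.0483,-0.1367,0,9,0,0,0,-0.0667,-0.1867,0,9,0,0,0,-0.0833,-0.2333,0,9,0,0,0,-0.0967,-0.2717,0,9,0,0,0,-0.105,-0.295,0,9,0,0,0,-0.1083,-0.3033,0,9,0,0,0,-0.1083,-0.3033,0,9]
}}

```text
t: 8.0
ee_pos: [0.4745, 0.0576, 0.1462]
ee_rot: [-3.092, -0.553, 0.002]
ft_force: [0.1, 0.7, 0.1]
width: 0.0901
finger_force: 0.0
```

Call:
{"api": "jog_arm", "payload": {
  "motion": [0,0,0,0,0,0,9,0,0,0,0,0,0,9,0,0,0,0,0,0,9]
}}

```text
t: 8.25
ee_pos: [0.4763, 0.056, 0.1471]
ee_rot: [3.093, 0.549, 0.0]
ft_force: [0.4, 0.5, 0.3]
width: 0.0899
finger_force: 0.0
```

```bash
python3 - <<'E'
from h import *
s=ctrl.observe();cv2.imwrite('pics/w4.png',ctrl.read_camera('wrist')[:,:,::-1]);print(s['t'],s['ee_pos'],s['ee_rot'])
E
```

```text
8.25 [0.47632491 0.05601782 0.14710083] [3.09292599e+00 5.49438831e-01 2.01338973e-04]
```

View pics/w4.png

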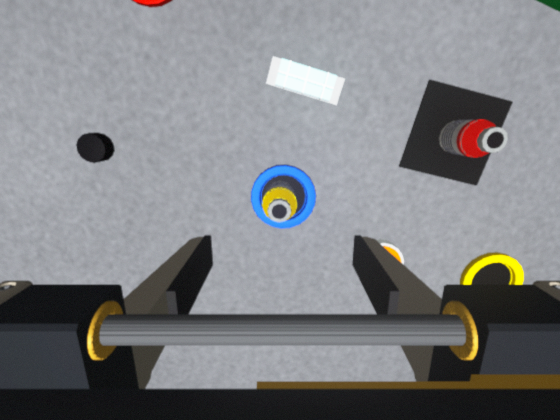

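Yellow lens is at (279.5,210) and the blue rim centre is at (283.5,196). The yellow rim centre is at about (493,283).

```bash
python3 - <<'E'
from h import *
s=ctrl.observe()
for p in((279.5,210,.063),(283.5,196,.009),(493,283,.009),(494,139,.064)):print(wpx(s,*p))
E
```

```text
[0.4781952  0.05801722 0.063     ]
[0.47922444 0.05422529 0.009     ]
[ 0.46494459 -0.21767176  0.009     ]
[ 0.60048843 -0.09148488  0.064     ]
```

In the tool's units: 13.1 cm is 0.2183, 13 cm is 0.2167.

Call:
{"api": "jog_arm", "payload": {
  "motion": [0,0,0,0.0017,-0.0017,0.025,9,0,0,0,0.0017,-0.0017,0.0667,9,0,0,0,0.0017,-0.0017,0.1083,9,0,0,0,0.0017,-0.0017,0.15,9,0,0,0,0.0017,-0.0017,0.1833,9,0,0,0,0.0017,-0.0017,0.2067,9,0,0,0,0.0017,-0.0017,0.2167,9,0,0,0,0.0017,-0.0017,0.2183,9,0,0,0,0.0017,-0.0017,0.2183,6,0,0,0,0.0017,-0.0017,0.2183,4.5],
  "squeeze": 15
}}

```text
t: 9.13
ee_pos: [0.4774, 0.0579, 0.0172]
ee_rot: [3.092, 0.551, 0.003]
ft_force: [0.0, -0.6, 0.2]
width: 0.0787
finger_force: 0.0
```

Call:
{"api": "jog_arm", "payload": {
  "motion": [0,0,0,0,0,0,3.8,0,0,0,0,0,0,3.5,0,0,0,0,0,0,3.2,0,0,0,0,0,0,3,0,0,0,0,0,0,3,0,0,0,0,0,0,3,0,0,0,0,0,0,3]
}}

```text
t: 9.72
ee_pos: [0.4762, 0.0582, 0.0161]
ee_rot: [-3.093, -0.551, 0.0]
ft_force: [0.5, 0.2, 0.4]
width: 0.0327
finger_force: 15.0
```

In the tool's units: -5 cm is -0.0833, -4.7 cm is -0.0783.

Call:
{"api": "jog_arm", "payload": {
  "motion": [0,0,0,0,0,-0.005,3,0,0,0,0,0,-0.0167,3,0,0,0,0,0,-0.0333,3,0,0,0,0,0,-0.05,3,0,0,0,0,0,-0.0667,3,0,0,0,0,0,-0.0783,3,0,0,0,0,0,-0.0833,3,0,0,0,0,0,-0.0833,3],
  "squeeze": 25
}}

```text
t: 10.38
ee_pos: [0.4771, 0.0581, 0.0674]
ee_rot: [3.092, 0.551, 0.004]
ft_force: [-0.3, 0.2, -1.1]
width: 0.0324
finger_force: 25.0
```

In the tool's units: 21.2 cm is 0.3533, 18.8 cm is 0.3133.

Call:
{"api": "jog_arm", "payload": {
  "motion": [0,0,0,-0.0033,0.0083,0,3,0,0,0,-0.0117,0.0283,0,3,0,0,0,-0.025,0.06,0,3,0,0,0,-0.0417,0.1,0,3,0,0,0,-0.06,0.1417,0,3,0,0,0,-0.0783,0.185,0,3,0,0,0,-0.095,0.2283,0,3,0,0,0,-0.1133,0.2717,0,3,0,0,0,-0.1317,0.3133,0,3,0,0,0,-0.1483,0.3533,0,3]
}}

```text
t: 11.22
ee_pos: [0.4649, -0.1731, 0.0654]
ee_rot: [-3.092, -0.55, 0.002]
ft_force: [-0.9, -0.2, -1.4]
width: 0.0325
finger_force: 25.0
```

In the tool's units: 4.2 cm is 0.07, 4 cm is 0.0667.

Call:
{"api": "jog_arm", "payload": {
  "motion": [0,0,0,-0.0133,0.0333,0,3,0,0,0,-0.0217,0.055,0,3,0,0,0,-0.0267,0.0667,0,3,0,0,0,-0.0283,0.07,0,3,0,0,0,-0.0283,0.07,0,3,0,0,0,-0.0283,0.07,0,3,0,0,0,-0.0283,0.07,0,3]
}}

```text
t: 11.8
ee_pos: [0.4645, -0.2157, 0.0659]
ee_rot: [-3.092, -0.553, 0.001]
ft_force: [0.3, 0.3, -1.0]
width: 0.0323
finger_force: 25.0
```

```bash
python3 - <<'E'
from h import *
s=ctrl.observe();cv2.imwrite('pics/w5.png',ctrl.read_camera('wrist')[:,:,::-1]);print(s['t'],s['ee_pos'],s['ee_rot'],s['width'],s['ft_force']);print(go([.465,-.217,.0165]))
E
```

```text
11.8 [ 0.46445449 -0.21566538  0.06589464] [-3.09180708e+00 -5.53169324e-01  5.34909008e-04] 0.032328424021666524 [ 0.3012526   0.32615377 -0.9600509 ]
[3.91590139e-03 1.36841063e-01 4.94416747e+00]
```

View pics/w5.png

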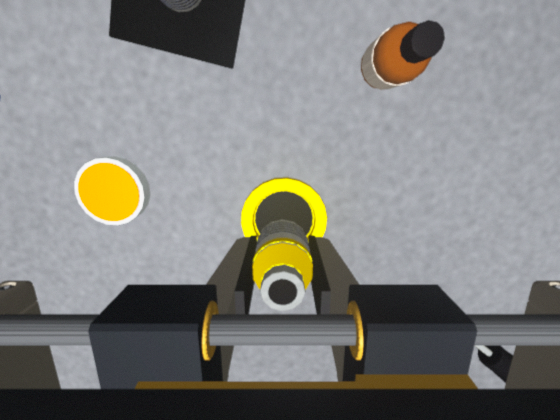

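Yellow is held upright (lens at (283,291)) in line with the yellow rim (centre column 284). Lowering it now.

In the tool's units: 4.9 cm is 0.0817, 4.8 cm is 0.08.

Call:
{"api": "jog_arm", "payload": {
  "motion": [0,0,0,0,0,0.0083,3,0,0,0,0,0.0017,0.0233,3,0,0,0,0,0.0017,0.04,3,0,0,0,0,0.0017,0.055,3,0,0,0,0,0.0017,0.0667,3,0,0,0,0,0.0017,0.0733,3,0,0,0,0,0.0017,0.0767,3,0,0,0,0,0.0017,0.08,3,0,0,0,0,0.0017,0.0817,3,0,0,0,0,0.0017,0.0817,3]
}}

```text
t: 12.68
ee_pos: [0.465, -0.2179, 0.0172]
ee_rot: [3.093, 0.551, 0.0]
ft_force: [-1.2, -0.4, -1.3]
width: 0.0324
finger_force: 25.0
```

In the tool's units: 0.1 cm is 0.0017, 0.05 cm is 0.0008.

Call:
{"api": "jog_arm", "payload": {
  "motion": [0,0,0,0,0,0.0008,3,0,0,0,0,0,0.0017,3,0,0,0,0,0,0.0017,3]
}}

```text
t: 12.93
ee_pos: [0.465, -0.2179, 0.0163]
ee_rot: [3.093, 0.551, 0.0]
ft_force: [0.6, -0.4, -1.7]
width: 0.0323
finger_force: 25.0
```

In the tool's units: 0.05 cm is 0.0008.

Call:
{"api": "jog_arm", "payload": {
  "motion": [0,0,0,0,0,0.0008,3,0,0,0,0,0,0.0008,3,0,0,0,0,0,0.0008,3]
}}

```text
t: 13.18
ee_pos: [0.4651, -0.2179, 0.0161]
ee_rot: [3.093, 0.551, 0.0]
ft_force: [-1.4, 0.8, 4.4]
width: 0.0328
finger_force: 25.0
```

Call:
{"api": "jog_arm", "payload": {
  "motion": [0,0,0,0,0,0,3.5,0,0,0,0,0,0,4,0,0,0,0,0,0,5,0,0,0,0,0,0,6,0,0,0,0,0,0,7,0,0,0,0,0,0,8,0,0,0,0,0,0,9,0,0,0,0,0,0,9]
}}

```text
t: 13.85
ee_pos: [0.4648, -0.2178, 0.0156]
ee_rot: [-3.093, -0.551, 0.0]
ft_force: [-0.1, 0.2, 0.4]
width: 0.0777
finger_force: 0.0
```

In the tool's units: -13 cm is -0.2167, -11.5 cm is -0.1917.

Call:
{"api": "jog_arm", "payload": {
  "motion": [0,0,0,0,0,-0.0083,9,0,0,0,0,0,-0.025,9,0,0,0,0,0,-0.0583,9,0,0,0,0,0,-0.1,9,0,0,0,0,0,-0.15,9,0,0,0,0,0,-0.1917,9,0,0,0,0,0,-0.2167,9,0,0,0,0,0,-0.2167,9,0,0,0,0,0,-0.2167,9]
}}

```text
t: 14.6
ee_pos: [0.4654, -0.2182, 0.1468]
ee_rot: [3.091, 0.551, 0.003]
ft_force: [-0.2, -0.3, -1.1]
width: 0.0903
finger_force: 0.0
```

```bash
python3 - <<'E'
from h import *
s=ctrl.observe();cv2.imwrite('pics/w6.png',ctrl.read_camera('wrist')[:,:,::-1]);print(s['t'],s['ee_pos'],s['width']);print(go([.638,.249,.146]))
E
```

```text
14.6 [ 0.46542945 -0.21823122  0.14681307] 0.09030719999198658
[ 32.39431179 -37.79195801  -0.0675173 ]
```

View pics/w6.png

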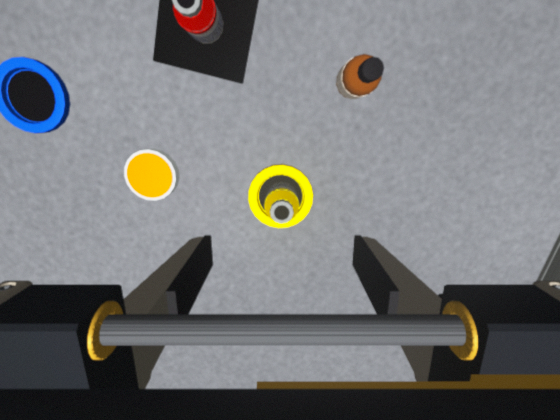

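Yellow stands in the yellow dock (lens at (282,211), rim centre at (281,196)). Next is blue.

In the tool's units: -22.4 cm is -0.3733, -19.8 cm is -0.33.

Call:
{"api": "jog_arm", "payload": {
  "motion": [0,0,0,0.0117,-0.0133,0,9,0,0,0,0.0333,-0.04,0,9,0,0,0,0.0667,-0.0783,0,9,0,0,0,0.1,-0.1167,0,9,0,0,0,0.1367,-0.16,0,9,0,0,0,0.1733,-0.2033,0,9,0,0,0,0.21,-0.2467,0,9,0,0,0,0.2467,-0.2883,0,9,0,0,0,0.2833,-0.33,0,9,0,0,0,0.32,-0.3733,0,9]
}}

```text
t: 15.48
ee_pos: [0.5667, 0.0613, 0.1437]
ee_rot: [-3.092, -0.552, 0.005]
ft_force: [0.7, -0.4, -1.2]
width: 0.0902
finger_force: 0.0
```

Call:
{"api": "jog_arm", "payload": {
  "motion": [0,0,0,0.0367,-0.0433,0,9,0,0,0,0.0733,-0.085,0,9,0,0,0,0.1083,-0.1267,0,9,0,0,0,0.1417,-0.165,0,9,0,0,0,0.1717,-0.2,0,9,0,0,0,0.1967,-0.23,0,9,0,0,0,0.2133,-0.25,0,9,0,0,0,0.22,-0.2567,0,9,0,0,0,0.22,-0.2567,0,9,0,0,0,0.22,-0.2567,0,9]
}}

```text
t: 16.32
ee_pos: [0.6374, 0.2486, 0.1443]
ee_rot: [3.092, 0.552, -0.004]
ft_force: [-0.5, -0.1, -0.1]
width: 0.0899
finger_force: 0.0
```

Call:
{"api": "jog_arm", "payload": {
  "motion": [0,0,0,0,0,0,9,0,0,0,0,0,0,9,0,0,0,0,0,0,9]
}}

```text
t: 16.57
ee_pos: [0.6382, 0.248, 0.1457]
ee_rot: [3.093, 0.549, -0.0]
ft_force: [0.4, 0.1, -0.2]
width: 0.0899
finger_force: 0.0
```

```bash
python3 - <<'E'
from h import *
s=ctrl.observe();cv2.imwrite('pics/w7.png',ctrl.read_camera('wrist')[:,:,::-1]);print(s['t'],s['ee_pos'],s['ee_rot'],s['q'])
E
```

```text
16.5667 [0.63820741 0.24798588 0.1456768 ] [ 3.09309478e+00  5.49482533e-01 -3.05947579e-04] [ 1.94620257e-01  4.90209166e-01  1.32217349e+00 -6.79933293e-05
  1.32940605e+00  1.41380493e+00]
```

View pics/w7.png

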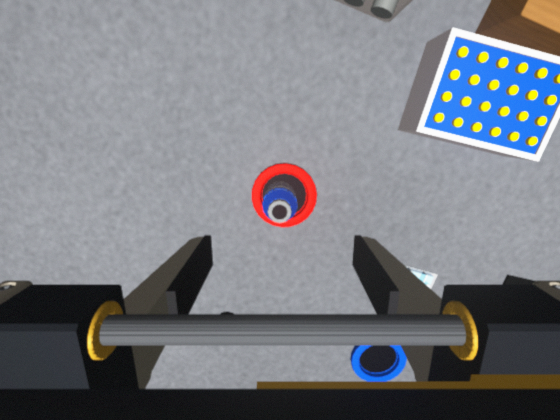

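Blue lens is at (279.5,211) and the red rim centre is at (284.5,195). Blue is between the fingers, so I'll grasp it.

Call:
{"api": "jog_arm", "payload": {
  "motion": [0,0,0,0.0017,-0.0017,0.025,9,0,0,0,0.0017,-0.0017,0.0667,9,0,0,0,0.0017,-0.0017,0.1083,9,0,0,0,0.0017,-0.0017,0.15,9,0,0,0,0.0017,-0.0017,0.1833,9,0,0,0,0.0017,-0.0017,0.205,9,0,0,0,0.0017,-0.0017,0.215,9,0,0,0,0.0017,-0.0017,0.215,9,0,0,0,0.0017,-0.0017,0.215,6,0,0,0,0.0017,-0.0017,0.215,4.5],
  "squeeze": 15
}}

```text
t: 17.45
ee_pos: [0.6403, 0.2505, 0.0184]
ee_rot: [-3.093, -0.551, -0.005]
ft_force: [1.2, 0.8, -1.2]
width: 0.0788
finger_force: 0.0
```

Call:
{"api": "jog_arm", "payload": {
  "motion": [0,0,0,0,0,0,3.8,0,0,0,0,0,0,3.5,0,0,0,0,0,0,3.2,0,0,0,0,0,0,3,0,0,0,0,0,0,3,0,0,0,0,0,0,3,0,0,0,0,0,0,3]
}}

```text
t: 18.03
ee_pos: [0.6388, 0.2503, 0.0166]
ee_rot: [-3.093, -0.551, 0.0]
ft_force: [0.1, -0.2, -0.3]
width: 0.0329
finger_force: 15.0
```

In the tool's units: -5 cm is -0.0833, -4.7 cm is -0.0783.

Call:
{"api": "jog_arm", "payload": {
  "motion": [0,0,0,0,0,-0.005,3,0,0,0,0,0,-0.0167,3,0,0,0,0,0,-0.0333,3,0,0,0,0,0,-0.05,3,0,0,0,0,0,-0.0667,3,0,0,0,0,0,-0.0783,3,0,0,0,0,0,-0.0833,3,0,0,0,0,0,-0.0833,3,0,0,0,0,0,-0.0833,3,0,0,0,0,0,-0.0833,3],
  "squeeze": 25
}}

```text
t: 18.87
ee_pos: [0.6383, 0.2501, 0.0659]
ee_rot: [3.093, 0.551, -0.002]
ft_force: [-0.0, -0.4, -2.0]
width: 0.0324
finger_force: 25.0
```

```bash
python3 - <<'E'
from h import *
print(go([.4775,.0545,.067]))
E
```

```text
[-21.85104991  12.79524236  -0.08570609]
```

In the tool's units: -18.1 cm is -0.3017, -16 cm is -0.2667.

Call:
{"api": "jog_arm", "payload": {
  "motion": [0,0,0,-0.0083,0.005,0,3,0,0,0,-0.0267,0.015,0,3,0,0,0,-0.0533,0.0317,0,3,0,0,0,-0.085,0.05,0,3,0,0,0,-0.12,0.07,0,3,0,0,0,-0.1567,0.0917,0,3,0,0,0,-0.1933,0.1133,0,3,0,0,0,-0.23,0.135,0,3,0,0,0,-0.2667,0.1567,0,3,0,0,0,-0.3017,0.1767,0,3]
}}

```text
t: 19.7
ee_pos: [0.504, 0.0871, 0.0661]
ee_rot: [-3.093, -0.551, 0.002]
ft_force: [-0.0, -0.9, -1.7]
width: 0.0324
finger_force: 25.0
```

In the tool's units: -3.8 cm is -0.0633, -1.7 cm is -0.0283.

Call:
{"api": "jog_arm", "payload": {
  "motion": [0,0,0,-0.0283,0.0167,0,3,0,0,0,-0.0483,0.0283,0,3,0,0,0,-0.0583,0.035,0,3,0,0,0,-0.0633,0.0367,0,3,0,0,0,-0.0633,0.0367,0,3,0,0,0,-0.0633,0.0367,0,3,0,0,0,-0.0633,0.0367,0,3,0,0,0,-0.0633,0.0367,0,3]
}}

```text
t: 20.37
ee_pos: [0.478, 0.0548, 0.0667]
ee_rot: [-3.093, -0.552, -0.0]
ft_force: [-0.5, -0.4, -1.2]
width: 0.0324
finger_force: 25.0
```

```bash
python3 - <<'E'
from h import *
s=ctrl.observe();cv2.imwrite('pics/w8.png',ctrl.read_camera('wrist')[:,:,::-1]);print(s['t'],s['ee_pos'],s['ee_rot'],s['width'],s['ft_force']);print(go([.4775,.0545,.0165]))
E
```

```text
20.3667 [0.47802667 0.05484187 0.0666503 ] [-3.09261296e+00 -5.52457798e-01 -4.62347737e-04] 0.03235448430275023 [-0.49756539 -0.38306862 -1.20822985]
[-0.05072672  0.01375349  5.0093815 ]
```

View pics/w8.png

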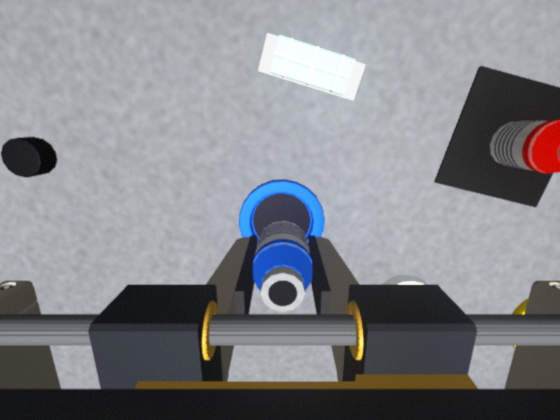

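Blue is held upright (lens at (283,291)) in line with the blue rim (centre column 282). Lowering it now.

In the tool's units: 4.9 cm is 0.0817, 4.8 cm is 0.08.

Call:
{"api": "jog_arm", "payload": {
  "motion": [0,0,0,0,0,0.0083,3,0,0,0,0,0,0.0233,3,0,0,0,0,0,0.04,3,0,0,0,0,0,0.055,3,0,0,0,0,0,0.0667,3,0,0,0,0,0,0.0733,3,0,0,0,0,0,0.0767,3,0,0,0,0,0,0.08,3,0,0,0,0,0,0.0817,3,0,0,0,0,0,0.0817,3]
}}

```text
t: 21.25
ee_pos: [0.4778, 0.0544, 0.0177]
ee_rot: [3.093, 0.551, 0.001]
ft_force: [0.3, -0.5, -2.0]
width: 0.0329
finger_force: 25.0
```

In the tool's units: 0.1 cm is 0.0017, 0.05 cm is 0.0008.

Call:
{"api": "jog_arm", "payload": {
  "motion": [0,0,0,0,0,0.0008,3,0,0,0,0,0,0.0017,3,0,0,0,0,0,0.0017,3]
}}

```text
t: 21.5
ee_pos: [0.4778, 0.0544, 0.0168]
ee_rot: [3.093, 0.551, 0.001]
ft_force: [-0.4, -0.6, -2.3]
width: 0.0327
finger_force: 25.0
```

In the tool's units: 0.05 cm is 0.0008.

Call:
{"api": "jog_arm", "payload": {
  "motion": [0,0,0,0,0,0.0008,3,0,0,0,0,0,0.0008,3,0,0,0,0,0,0.0008,3]
}}

```text
t: 21.75
ee_pos: [0.4778, 0.0544, 0.0165]
ee_rot: [3.093, 0.551, 0.0]
ft_force: [-1.7, 0.3, 3.1]
width: 0.0322
finger_force: 25.0
```

Call:
{"api": "jog_arm", "payload": {
  "motion": [0,0,0,0,0,0,3.5,0,0,0,0,0,0,4,0,0,0,0,0,0,5,0,0,0,0,0,0,6,0,0,0,0,0,0,7,0,0,0,0,0,0,8,0,0,0,0,0,0,9,0,0,0,0,0,0,9]
}}

```text
t: 22.42
ee_pos: [0.4776, 0.0544, 0.0161]
ee_rot: [3.093, 0.551, 0.0]
ft_force: [0.2, 0.2, -0.2]
width: 0.078
finger_force: 0.0
```

Call:
{"api": "jog_arm", "payload": {
  "motion": [0,0,0,0,0,-0.0083,9,0,0,0,0,0,-0.025,9,0,0,0,0,0,-0.0583,9,0,0,0,0,0,-0.1,9,0,0,0,0,0,-0.15,9,0,0,0,0,0,-0.1917,9,0,0,0,0,0,-0.2167,9,0,0,0,0,0,-0.2167,9,0,0,0,0,0,-0.2167,9]
}}

```text
t: 23.17
ee_pos: [0.4783, 0.0543, 0.1472]
ee_rot: [3.092, 0.551, 0.004]
ft_force: [0.3, 0.2, -0.8]
width: 0.0898
finger_force: 0.0
```

In the tool's units: 17.9 cm is 0.2983, 17.4 cm is 0.29.

Call:
{"api": "jog_arm", "payload": {
  "motion": [0,0,0,0.005,0.0133,0,9,0,0,0,0.015,0.0433,0,9,0,0,0,0.0317,0.0867,0,9,0,0,0,0.0483,0.135,0,9,0,0,0,0.0667,0.185,0,9,0,0,0,0.0833,0.2317,0,9,0,0,0,0.0967,0.2683,0,9,0,0,0,0.1033,0.29,0,9,0,0,0,0.1067,0.2983,0,9,0,0,0,0.1067,0.2983,0,9]
}}

```text
t: 24.0
ee_pos: [0.5991, -0.0924, 0.1442]
ee_rot: [-3.092, -0.549, 0.004]
ft_force: [-0.4, -0.3, -1.1]
width: 0.0905
finger_force: 0.0
```

Call:
{"api": "jog_arm", "payload": {
  "motion": [0,0,0,0,0,0,9,0,0,0,0,0,0,9,0,0,0,0,0,0,9]
}}

```text
t: 24.25
ee_pos: [0.5989, -0.0905, 0.1458]
ee_rot: [-3.092, -0.553, 0.001]
ft_force: [0.1, -0.4, 0.9]
width: 0.09
finger_force: 0.0
```

```bash
python3 - <<'E'
from h import *
s=ctrl.observe();cv2.imwrite('pics/w9.png',ctrl.read_camera('wrist')[:,:,::-1]);print(s['t'],s['ee_pos'],s['ee_rot']);print(go([.600,-.0915,.0178]))
E
```

```text
24.25 [ 0.59889998 -0.09053926  0.14582131] [-3.09210406e+00 -5.52744997e-01  1.04819317e-03]
[ 0.05782066  0.11373374 12.82730524]
```

View pics/w9.png

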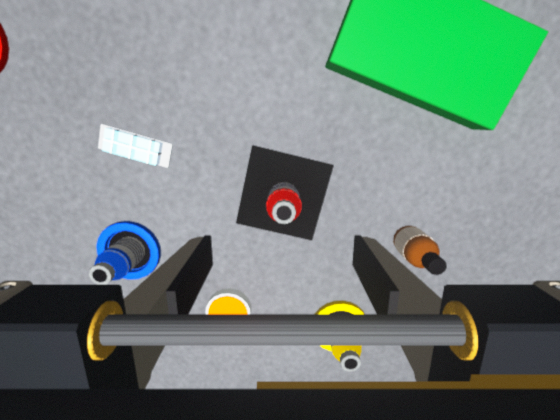

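Blue stands in the blue dock (lens at (101,272)). Red's lens is at (284,211), centred between the fingers. Grasping red.

In the tool's units: 12.8 cm is 0.2133, 12.3 cm is 0.205.

Call:
{"api": "jog_arm", "payload": {
  "motion": [0,0,0,0,0.0017,0.025,9,0,0,0,0,0.0017,0.0667,9,0,0,0,0,0.0017,0.1083,9,0,0,0,0,0.0017,0.15,9,0,0,0,0,0.0017,0.1833,9,0,0,0,0,0.0017,0.205,9,0,0,0,0,0.0017,0.2133,9,0,0,0,0,0.0017,0.2133,9,0,0,0,0,0.0017,0.2133,6,0,0,0,0,0.0017,0.2133,4.5],
  "squeeze": 15
}}

```text
t: 25.13
ee_pos: [0.6012, -0.0928, 0.0199]
ee_rot: [3.091, 0.551, 0.004]
ft_force: [1.4, -0.5, 0.1]
width: 0.0789
finger_force: 0.0
```

Call:
{"api": "jog_arm", "payload": {
  "motion": [0,0,0,0,0,0,3.8,0,0,0,0,0,0,3.5,0,0,0,0,0,0,3.2,0,0,0,0,0,0,3,0,0,0,0,0,0,3,0,0,0,0,0,0,3,0,0,0,0,0,0,3]
}}

```text
t: 25.72
ee_pos: [0.5998, -0.0923, 0.0181]
ee_rot: [-3.093, -0.551, 0.0]
ft_force: [-0.6, 0.4, 0.0]
width: 0.0323
finger_force: 15.0
```

In the tool's units: -5 cm is -0.0833, -4.7 cm is -0.0783.

Call:
{"api": "jog_arm", "payload": {
  "motion": [0,0,0,0,0,-0.005,3,0,0,0,0,0,-0.0167,3,0,0,0,0,0,-0.0333,3,0,0,0,0,0,-0.05,3,0,0,0,0,0,-0.0667,3,0,0,0,0,0,-0.0783,3,0,0,0,0,0,-0.0833,3,0,0,0,0,0,-0.0833,3,0,0,0,0,0,-0.0833,3,0,0,0,0,0,-0.0833,3],
  "squeeze": 25
}}

```text
t: 26.55
ee_pos: [0.5993, -0.0922, 0.0675]
ee_rot: [-3.092, -0.551, 0.002]
ft_force: [-0.0, 0.1, -2.9]
width: 0.0326
finger_force: 25.0
```

```bash
python3 - <<'E'
from h import *
print(go([.6395,.246,.0675]))
E
```

```text
[ 1.54560738e+01 -3.03501527e+01  8.52611135e-03]
```

In the tool's units: -20.3 cm is -0.3383, -17.9 cm is -0.2983.

Call:
{"api": "jog_arm", "payload": {
  "motion": [0,0,0,0.005,-0.01,0,3,0,0,0,0.015,-0.03,0,3,0,0,0,0.03,-0.06,0,3,0,0,0,0.05,-0.0983,0,3,0,0,0,0.07,-0.1383,0,3,0,0,0,0.09,-0.1783,0,3,0,0,0,0.11,-0.2183,0,3,0,0,0,0.1317,-0.2583,0,3,0,0,0,0.1517,-0.2983,0,3,0,0,0,0.1717,-0.3383,0,3]
}}

```text
t: 27.38
ee_pos: [0.6257, 0.1364, 0.0677]
ee_rot: [-3.092, -0.552, 0.001]
ft_force: [-0.5, -0.3, -2.4]
width: 0.0324
finger_force: 25.0
```

In the tool's units: -10 cm is -0.1667, -2.4 cm is -0.04.

Call:
{"api": "jog_arm", "payload": {
  "motion": [0,0,0,0.02,-0.04,0,3,0,0,0,0.04,-0.0783,0,3,0,0,0,0.0583,-0.1133,0,3,0,0,0,0.0733,-0.1417,0,3,0,0,0,0.0817,-0.16,0,3,0,0,0,0.085,-0.1667,0,3,0,0,0,0.085,-0.1667,0,3,0,0,0,0.085,-0.1667,0,3,0,0,0,0.085,-0.1667,0,3,0,0,0,0.085,-0.1667,0,3]
}}

```text
t: 28.22
ee_pos: [0.6397, 0.244, 0.0681]
ee_rot: [3.093, 0.549, -0.0]
ft_force: [-0.4, -0.4, -3.1]
width: 0.0325
finger_force: 25.0
```

```bash
python3 - <<'E'
from h import *
s=ctrl.observe();cv2.imwrite('pics/w10.png',ctrl.read_camera('wrist')[:,:,::-1]);print(s['t'],s['ee_pos'],s['ee_rot'],s['width'],s['ft_force']);print(go([.6395,.246,.0165]))
E
```

```text
28.2167 [0.63974871 0.24398024 0.06808639] [ 3.09301846e+00  5.49091054e-01 -4.42339397e-04] 0.032454991751274954 [-0.38136859 -0.39679612 -3.06290625]
[ 0.03879317 -0.19284213  5.16406579]
```

View pics/w10.png

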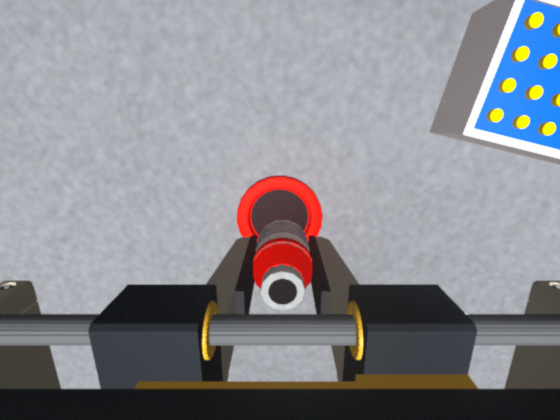

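Red is held upright (lens at (283,291)). The red rim centre column is about 280, so I'll shift 1 mm in −y while lowering.

Call:
{"api": "jog_arm", "payload": {
  "motion": [0,0,0,0,0,0.0083,3,0,0,0,0,-0.0017,0.0233,3,0,0,0,0,-0.0017,0.04,3,0,0,0,0,-0.0017,0.055,3,0,0,0,0,-0.0017,0.0667,3,0,0,0,0,-0.0017,0.0733,3,0,0,0,0,-0.0017,0.0783,3,0,0,0,0,-0.0017,0.0817,3,0,0,0,0,-0.0017,0.0833,3,0,0,0,0,-0.0017,0.0833,3]
}}

```text
t: 29.1
ee_pos: [0.6395, 0.2461, 0.0183]
ee_rot: [3.093, 0.551, 0.001]
ft_force: [0.1, 0.1, -2.1]
width: 0.0323
finger_force: 25.0
```

In the tool's units: 0.05 cm is 0.0008.

Call:
{"api": "jog_arm", "payload": {
  "motion": [0,0,0,0,0,0.0008,3,0,0,0,0,0,0.0008,3,0,0,0,0,0,0.0008,3]
}}

```text
t: 29.35
ee_pos: [0.6396, 0.2461, 0.018]
ee_rot: [-3.093, -0.551, -0.001]
ft_force: [-0.7, 0.9, -1.8]
width: 0.0323
finger_force: 25.0
```

In the tool's units: 0.05 cm is 0.0008.

Call:
{"api": "jog_arm", "payload": {
  "motion": [0,0,0,0,0,0.0008,3,0,0,0,0,0,0.0008,3,0,0,0,0,0,0.0008,3]
}}

```text
t: 29.6
ee_pos: [0.6393, 0.2461, 0.0171]
ee_rot: [-3.093, -0.551, -0.0]
ft_force: [0.2, 0.3, -2.7]
width: 0.0325
finger_force: 25.0
```

In the tool's units: 0.05 cm is 0.0008.

Call:
{"api": "jog_arm", "payload": {
  "motion": [0,0,0,0,0,0.0008,3,0,0,0,0,0,0.0008,3,0,0,0,0,0,0.0008,3]
}}

```text
t: 29.85
ee_pos: [0.6394, 0.2461, 0.0171]
ee_rot: [3.093, 0.551, 0.0]
ft_force: [-2.6, -0.4, 2.2]
width: 0.0326
finger_force: 25.0
```

Contact. Releasing, then lifting well clear and back.

Call:
{"api": "jog_arm", "payload": {
  "motion": [0,0,0,0,0,0,3.5,0,0,0,0,0,0,4,0,0,0,0,0,0,5,0,0,0,0,0,0,6,0,0,0,0,0,0,7,0,0,0,0,0,0,8,0,0,0,0,0,0,9,0,0,0,0,0,0,9]
}}

```text
t: 30.52
ee_pos: [0.6394, 0.2461, 0.0166]
ee_rot: [-3.093, -0.551, -0.0]
ft_force: [0.4, -0.1, 0.5]
width: 0.0778
finger_force: 0.0
```

In the tool's units: -13 cm is -0.2167, -11.5 cm is -0.1917.

Call:
{"api": "jog_arm", "payload": {
  "motion": [0,0,0,0,0,-0.0083,9,0,0,0,0,0,-0.025,9,0,0,0,0,0,-0.0583,9,0,0,0,0,0,-0.1,9,0,0,0,0,0,-0.15,9,0,0,0,0,0,-0.1917,9,0,0,0,0,0,-0.2167,9,0,0,0,0,0,-0.2167,9,0,0,0,0,0,-0.2167,9]
}}

```text
t: 31.27
ee_pos: [0.6401, 0.2462, 0.1483]
ee_rot: [-3.093, -0.551, -0.005]
ft_force: [-0.4, -0.2, -0.7]
width: 0.0903
finger_force: 0.0
```

In the tool's units: -6 cm is -0.1, -5.6 cm is -0.0933.

Call:
{"api": "jog_arm", "payload": {
  "motion": [0,0,0,-0.0067,-0.0067,-0.0083,9,0,0,0,-0.02,-0.02,-0.0167,9,0,0,0,-0.04,-0.04,-0.025,9,0,0,0,-0.06,-0.06,-0.0333,9,0,0,0,-0.08,-0.08,-0.0417,9,0,0,0,-0.0933,-0.0933,-0.05,9,0,0,0,-0.1,-0.1,-0.05,9,0,0,0,-0.1,-0.1,-0.05,9,0,0,0,-0.1,-0.1,-0.05,9]
}}

```text
t: 32.02
ee_pos: [0.5621, 0.2816, 0.1762]
ee_rot: [3.092, 0.552, -0.001]
ft_force: [0.4, -0.2, -0.4]
width: 0.0899
finger_force: 0.0
```

```bash
python3 - <<'E'
from h import *
s=ctrl.observe();print(s['t'],s['ee_pos'],s['dq'].round(3))
a=ctrl.read_camera('wrist');b=ctrl.read_camera('scene');cv2.imwrite('pics/s11.png',np.hstack([cv2.resize(a,(400,300)),b[120:330,130:410].repeat(1,0) if 0 else cv2.resize(b[120:330,130:410],(400,300))])[:,:,::-1])
E
```

```text
32.0167 [0.56208276 0.28159277 0.17619763] [-0.013  0.013 -0.012 -0.001 -0.001 -0.   ]
```

View pics/s11.png

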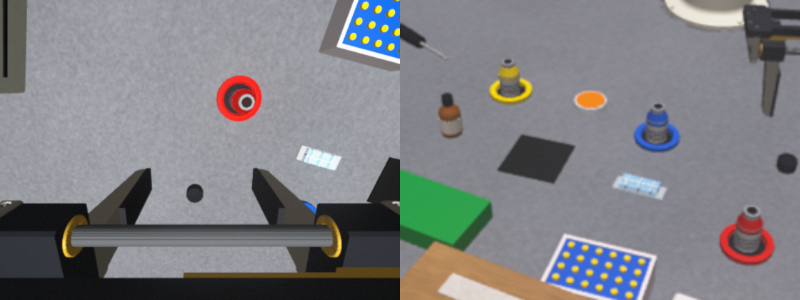

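All three objectives stand upright in their own docks: yellow at (510,80), blue at (656,125) and red at (748,232). The bystanders are where they were and the pad is empty. Handing the job in.

```bash
python3 -c "
from cell import ctrl
print(ctrl.finish_job())"
```

```text
the job is handed in; nothing more can be done
None
```

The job is handed in at about 32 s: the red objective was parked on the pad first, and the final picture shows all three upright and let go in the docks of their own colours, with the bottle, dish and slide still in place.

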